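# Put the pastry tools back in their holders

### The arm

A 6-joint arm with a two-finger parallel gripper is mounted at the origin on the work surface. World frame = base frame: x ahead of the robot, y to its left, z up, the work surface at z = 0. Lengths are in mm, angles in rad, forces in N, time in s.
With the tool pointing down it reaches from about 400 to 925 mm from the base axis. Payload 12.5 kg.
Tool frame: the origin (TCP) lies on the centre line of the jaws, within the pads' length; the fingertips stand 8 mm ahead of it and the grasp point (between the pads) lies 11 mm behind it; z points along the fingers, x is the direction in which the jaws open and shut, and the axes are right-handed (so a half turn about z gives the same grasp; the last joint's range is limited). The gripper opens to 95 mm and grips with 3 to 60 N. Pads are 20 mm wide; open, the fingers measure 119 mm over their backs; the gripper's body (75 mm by 180 mm) begins 59 mm behind the grasp point.
Start: joints at [1.134, 0.491, 1.559, -0, 1.092, -0.106], TCP at [202.983, 591.138, 222.661] pointing down, gripper open.
Joint ranges: [-3.1, 3.1], [-0.84, 2.19], [0.05, 2.79], [-1.13, 4.28], [0.06, 2.93], [-2.69, 2.69]. Speed limits (rad/s): [2.22, 2.22, 2.79, 3.14, 3.14, 3.14].

### API

Orientations are given as [roll, pitch, yaw] about the fixed x, y, z axes, in that order (R = Rz(yaw) Ry(pitch) Rx(roll)).
In Python, from cell import env gives the robot as it stands. The module is installed in compiled form; this text tells all that it offers.
- The arm moves only by the tool send_rows, never from a script. Its argument "moves" is a list that holds one entry, the list of rows, each a list of 6 numbers: the shift along the tool's x, y, z as a fraction of full scale, then the turn, a rotation vector about the tool's x, y, z as a fraction of full scale. A call has 1 to 12 rows; each row is the pose to reach, as a shift and turn from the pose commanded when the call began, along the tool's axes at that moment; what a row does not reach only later rows make up. Full scale, the value 1, is 0.3 m for a shift and 90 degrees for a turn. A row lasts 1/12 s, in which the tool goes at most 41.7 mm and 7.16 degrees, less where a joint would pass 70% of its speed; a pose out of reach is approached as far as the arm can. A call with a number of a shift or a turn outside -1 to 1 is refused whole. A call with a gripper value outside its range is refused whole. "grip" is the gripper's target within -1 to 1 (shut at 1, half-way at 0, fully open at -1), set as the call begins (left out, the last holds). The fingers move at their own pace and stop on an object; the grip force is fixed at half the most. Time passes only in rows, so rows that repeat a pose let the fingers close. It gives the time, the measured TCP pose, the force and the opening at its end, in the units of the state.
- env.state(): the state, without advancing time (a new reading comes with each control period).
- env.read_camera(name): name is "scene" or "top" or "wrist"; returns a dict with "image" (420x560x3 uint8, red, green, blue), "mtx" (3x3 intrinsics, pixels), "T" (4x4, takes a point from camera to world coordinates); the wrist camera has in their place "mount" (4x4, takes a point from camera to tool coordinates, whose origin is the TCP and whose axes are the tool frame's). Camera axes: x right, y up, looking along -z (the intrinsics and any distortion apply to the point x, -y, -z); pixel columns grow to the right and rows downward; lengths in mm; the calibration is good to about 2 mm. A picture is of the moment at which its call begins: read the wrist's pose just before it. There is no depth.
- env.job_done(): hands the job in, once; it reports no verdict.
Trained networks look in the newest picture that a camera, given by its name, has taken for a name from the list of things; names that differ only in an ending like _2 or _b are one class to them, and where a whole thing is asked for, a point or a joint stands for the part that bears it (a point fixed in the world has none). Each returns a list of dicts, best first, with "confidence" (0 to 1); they miss things now and then, are a little off and sometimes report something else, mostly with a low value. They report only what shows in the picture. A call takes as long as a camera call. They do not tell look-alikes from the thing itself.
- env.look_for(camera, thing): "xy" ([column, row] in pixels, amid what is visible of it).
- env.outline_of(camera, thing): "region" (420x560 bool, what is visible of it) and "xy" ([column, row] in pixels, amid what is visible of it).
The state is a dict: "t": time; "joints": joint angles; "qvel": joint speeds; "tau": joint torques, N m; "eef_pos": TCP position; "tcp_rot": TCP orientation; "ft_force": force on the tool from outside, world axes, zero at the start; "moment": the same for the moment, N m; "opening": opening from 0.0 (shut) to 1.0 (fully open).
Only numpy, scipy, OpenCV 4.12 (cv2) and the standard library are available. Lean on these libraries where they do the work, as an engineer would, in place of code of your own. Each camera call takes 0.05 s, during which the arm holds its last target. There are 200 camera calls.

### The job

The pie shell is done: put the four pastry tools back in their own holders. Seat the round stamp in the tray with the round recess and the square stamp in the tray with the square recess, lay the rolling pin in its cradle with both handles in the notches, and stand the jug in the middle of the jug-shaped mat with its handle over the tongue. Keep the jug upright throughout, and leave everything released and still.

Things in the scene. Friction and masses are not known exactly. Their poses are not given: they have to be found in the camera images.
- round_stamp: Pastry stamp standing on the bench: round 56 mm steel head, 16 mm high, with a turned wooden knob upright in its middle; 60 mm tall in all. The knob is round, 28 mm across from 33 to 54 mm above the underside. Origin at the centre of the underside, z up.
- square_stamp: Pastry stamp standing on the bench: square 54 x 54 mm steel head, 16 mm high, with a turned wooden knob upright in its middle; 60 mm tall in all. The knob is round, 28 mm across from 33 to 54 mm above the underside. Origin at the centre of the underside, z up, x and y square to the head's sides.
- jug: Small white ceramic milk jug standing upright, open at the top: round, 52 mm across outside (48 mm at the foot), 75 mm tall, wall 3 mm, a loop handle on its +x side reaching 52 mm from the axis, a little lip on the -x side reaching 37 mm. Origin at the centre of the underside, z up.
- jug_handle (a point): The grip of the jug's handle: a point 46 mm along the jug's +x from its axis and 45 mm above its underside; shows which way the handle points.
- rolling_pin: Small wooden rolling pin lying on the bench: barrel 42 mm thick and 120 mm long, at each end a plain handle 16 mm thick and 35 mm long, 190 mm overall. Origin in the middle of the barrel on its axis (21 mm above the bench as it lies); x along the pin, both ends alike. It can roll.
- round_tray: Fixed square block of dark wood, 94 x 94 x 16 mm, with a round, 74 mm wide recess in its top, cork-coloured floor 7 mm above the bench, 9 mm deep; it is the place of the round stamp. Origin at the centre of the underside, z up, x and y along the sides.
- square_tray: Fixed square block of dark wood, 94 x 94 x 16 mm, with a square, 72 x 72 mm recess in its top, cork-coloured floor 7 mm above the bench, 9 mm deep; it is the place of the square stamp. Origin at the centre of the underside, z up, x and y along the sides.
- jug_mat: Fixed dark wooden mat, 8 mm thick, cork-coloured on top, in the outline of the jug seen from above: a disc 72 mm across with a tongue 22 mm wide on its +x side, reaching 68 mm from the centre. The jug stands on the disc, its handle over the tongue. Origin at the centre of the disc's underside, z up.
- pin_cradle: Fixed dark wood cradle for the rolling pin: base 175 x 60 x 8 mm; centred 77.5 mm either side of the middle a 10 mm thick fork, 51 mm tall, with a V notch 40 mm wide at the top. The pin's handles lie in the notches, barrel between the forks, its axis then 42 mm above the bench. Origin at the centre of the underside, x along the cradle (both ends alike), z up.
There are look-alikes about, which are no part of the job. Leave any purple or red look-alike of the round_stamp alone.

How it is judged (in metres and radians):
At the end, for the whole second after the job is handed in: Stamps upright on their own recess floors, within 14 mm of centre; jug upright on its mat within 12 mm of centre, handle grip within 18 mm of the tongue's middle line; pin's handles down in both notches, within 16 mm lengthwise, 8 mm sideways, 0.12 rad; all released and at rest (horizontal distance between round_stamp and round_tray below 0.014 m and z of round_stamp in the frame of round_tray between 0.003 and 0.011 m and angle between each of round_stamp, square_stamp, jug's own z axis and vertical below 0.1 rad and linear speed of each of round_stamp, square_stamp, jug, rolling_pin below 0.02 m/s and angular speed of each of round_stamp, square_stamp, jug, rolling_pin below 0.2 rad/s and contact force between each of round_stamp, square_stamp, jug, rolling_pin and the fingers below 0.05 N and horizontal distance between square_stamp and square_tray below 0.014 m and z of square_stamp in the frame of square_tray between 0.003 and 0.011 m and horizontal distance between jug and jug_mat below 0.012 m and z of jug in the frame of jug_mat between 0.004 and 0.012 m and x of jug_handle in the frame of jug_mat above 0.02 m and y of jug_handle in the frame of jug_mat between -0.018 and 0.018 m and x of rolling_pin in the frame of pin_cradle between -0.016 and 0.016 m and y of rolling_pin in the frame of pin_cradle between -0.008 and 0.008 m and z of rolling_pin in the frame of pin_cradle between 0.036 and 0.048 m and angle between the x axis of rolling_pin and the x axis of pin_cradle, either way round below 0.12 rad); the robot touches nothing.
It fails at once if the jug is tipped over (more than about 30 degrees) (angle between jug's own z axis and vertical above 0.5 rad).
It also fails if it takes over 102 s, if anything falls off the work surface, if the arm or the gripper's body presses on something with over 40 N, if the wrist force passes 120 N, or if a joint passes its speed limit or range.

## Working session

There is one attempt and no reset: what is moved stays moved. The work goes in short steps, Python scripts to look and compute and a tool call to move; the robot and the scene stay as the last step left them, time stands still between calls to the robot, and variables do not carry over. Pictures are saved under pics/ and viewed, about 12 in all and at most 16, crops included, and the job is handed in when it is done.

Besides the shell and the picture viewer there is one more tool, called as name(argument=value, ...) on one line, values as JSON. send_rows: Moves the arm, as the interface text tells. Its arguments: {"type":"object","properties":{"moves":{"type":"array","items":{"type":"array","items":{"type":"array","items":{"type":"number"}}}},"grip":{"type":"number"}},"required":["moves"]}

```bash
mkdir -p pics
cat > h.py <<'E'
import numpy as np, cv2
from cell import env
from scipy.spatial.transform import Rotation as R
def cam(n):
    s=env.state(); c=env.read_camera(n)
    if n=='wrist':
        T=np.eye(4); T[:3,:3]=R.from_euler('xyz',s['tcp_rot']).as_matrix(); T[:3,3]=s['eef_pos']
        c['T']=T@c['mount']
    return c
def save(c,f,box=None,k=1):
    im=c['image'][:,:,::-1]
    if box: im=im[box[1]:box[3],box[0]:box[2]]
    cv2.imwrite('pics/'+f,cv2.resize(im,None,fx=k,fy=k))
def toworld(c,uv,z):
    uv=np.atleast_2d(uv).astype(float); K=c['mtx']
    d=np.c_[(uv[:,0]-K[0,2])/K[0,0],-(uv[:,1]-K[1,2])/K[1,1],-np.ones(len(uv))]@c['T'][:3,:3].T
    o=c['T'][:3,3]; return o+d*((z-o[2])/d[:,2])[:,None]
def topix(c,P):
    P=np.atleast_2d(P); p=(P-c['T'][:3,3])@c['T'][:3,:3]; K=c['mtx']
    return np.c_[K[0,0]*p[:,0]/-p[:,2]+K[0,2],K[1,1]*p[:,1]/p[:,2]+K[1,2]]
E
python3 - <<'E'
from h import *
s=env.state(); print({k:np.round(v,3) for k,v in s.items()})
hs={'round_stamp':40,'square_stamp':40,'jug':40,'rolling_pin':21,'round_tray':10,'square_tray':10,'jug_mat':8,'pin_cradle':20}
for n in ['top','scene']:
    c=cam(n); save(c,n+'0.png',k=1.4); print(n,c.keys(),np.round(c['T'],2).tolist())
    for t,z in hs.items():
        for o in env.look_for(n,t): print(n,t,round(o['confidence'],2),np.round(o['xy']),np.round(toworld(c,o['xy'],z)[0]))
E
```

```text
{'t': np.float64(0.0), 'joints': array([ 1.134,  0.492,  1.559, -0.   ,  1.092, -0.106]), 'qvel': array([ 0.   ,  0.001, -0.   ,  0.   , -0.001, -0.001]), 'tau': array([ 2.0000e-03, -6.1265e+01, -2.5819e+01,  6.9000e-02,  4.8000e-02,
       -0.0000e+00]), 'eef_pos': array([202.876, 590.922, 222.046]), 'tcp_rot': array([-3.141e+00,  1.000e-03,  1.240e+00]), 'ft_force': array([ 0.443, -0.56 , -0.222]), 'moment': array([-0.027,  0.046, -0.003]), 'opening': np.float64(0.999)}
top dict_keys(['image', 'mtx', 'T']) [[0.03, 1.0, -0.1, 411.88], [-1.0, 0.03, -0.01, -18.96], [-0.01, 0.1, 1.0, 1389.01], [0.0, 0.0, 0.0, 1.0]]
top round_stamp 0.86 [366. 220.] [ 508. -257.   40.]
top round_stamp 0.72 [372. 154.] [ 687. -272.   40.]
top round_stamp 0.68 [344. 179.] [ 615. -197.   40.]
top square_stamp 0.76 [398. 198.] [ 570. -343.   40.]
top square_stamp 0.63 [199. 177.] [612. 195.  40.]
top jug 0.94 [200. 177.] [612. 191.  40.]
top rolling_pin 0.96 [280. 233.] [466. -28.  21.]
top rolling_pin 0.61 [345. 180.] [ 616. -203.   21.]
top round_tray 0.95 [141. 253.] [404. 351.  10.]
top square_tray 0.59 [194. 237.] [449. 208.  10.]
top jug_mat 0.85 [137. 192.] [571. 371.   8.]
top pin_cradle 0.61 [276. 170.] [640. -14.  20.]
scene dict_keys(['image', 'mtx', 'T']) [[-0.76, -0.55, 0.35, 1012.98], [0.65, -0.63, 0.42, 547.69], [-0.01, 0.54, 0.84, 1177.7], [0.0, 0.0, 0.0, 1.0]]
scene round_stamp 0.87 [215. 190.] [ 633. -190.   40.]
scene round_stamp 0.82 [178. 190.] [ 710. -255.   40.]
scene round_stamp 0.79 [231. 159.] [ 531. -249.   40.]
scene square_stamp 0.78 [200. 149.] [ 578. -336.   40.]
scene square_stamp 0.57 [423. 283.] [414. 367.  40.]
scene jug 0.56 [318. 278.] [598. 190.  40.]
scene rolling_pin 0.8 [300. 201.] [470. -19.  21.]
scene round_tray 0.8 [423. 285.] [401. 367.  10.]
scene square_tray 0.97 [367. 252.] [440. 210.  10.]
scene jug_mat 0.82 [372. 328.] [580. 361.   8.]
scene pin_cradle 0.83 [254. 241.] [648.  -4.  20.]
```

View pics/top0.png

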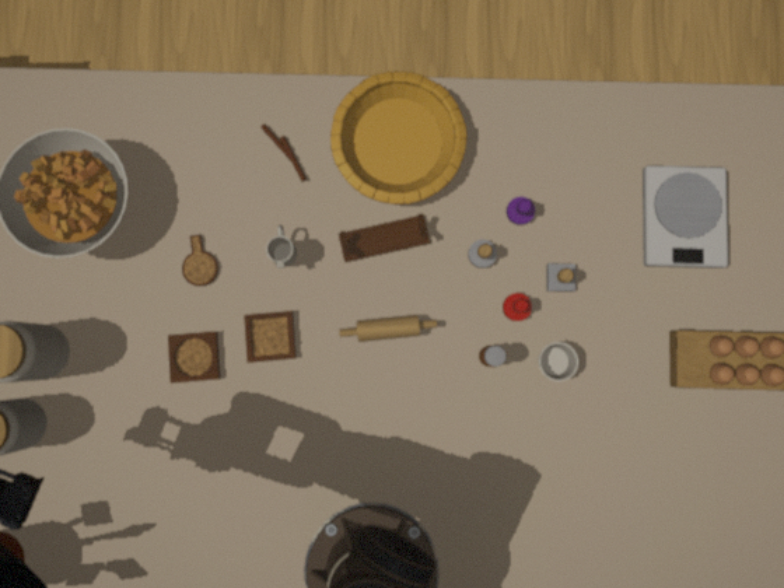

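View pics/scene0.png

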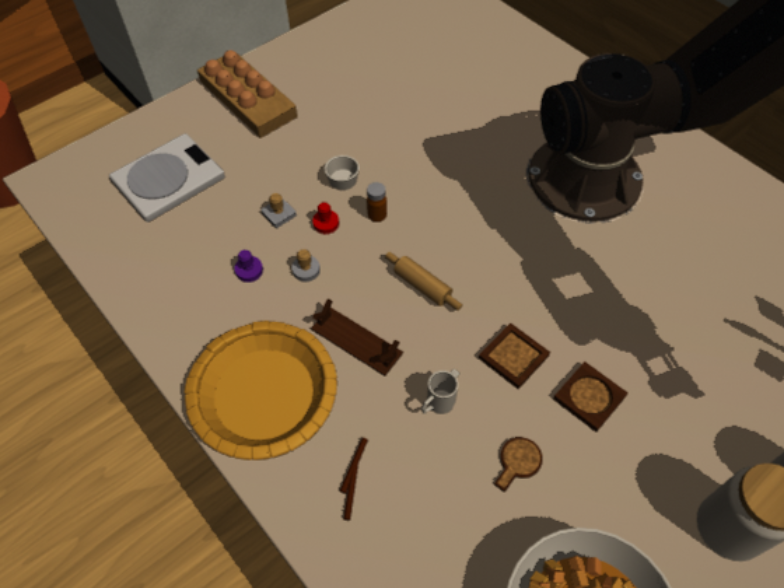

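Top view, in full-frame pixels. The round stamp could be confused with purple at (372,150), red at (369,219) and steel at (344,179). I choose the steel one. The square stamp is at (398,198). The jug is at (200,177) with its handle towards image-up (+x). The pin is at (280,233), the cradle at (276,170), the round tray at (139,254), the square tray at (193,240) and the mat at (142,190) with its tongue up. The spice jar at (352,254) and the white bowl at (400,258) are not part of the job.

Run:
```python
from h import *
c=cam('top'); save(c,'crop1.png',(320,130,430,280),4)
hs={'round_stamp':12,'square_stamp':14,'jug':40,'rolling_pin':21,'round_tray':16,'square_tray':16,'jug_mat':8,'pin_cradle':30}
for n in ['top','scene']:
  c=cam(n)
  for t,z in hs.items():
    for o in env.outline_of(n,t)[:4]:
        p=np.argwhere(o['region'])[:,::-1]
        if len(p)<9: continue
        w=toworld(c,p,z)[:,:2].astype(np.float32); r=cv2.minAreaRect(w)
        print(n,t,round(o['confidence'],2),np.round(o['xy']),'mean',np.round(w.mean(0)),'rect',np.round(r[0]),np.round(r[1]),round(r[2],1))
c=cam('wrist'); print(np.round(c['mount'],3),c['mtx'])
```

```text
top round_stamp 0.87 [346. 179.] mean [ 614. -202.] rect [ 615. -202.] [53. 55.] 46.3
top round_stamp 0.69 [371. 154.] mean [ 702. -279.] rect [ 703. -278.] [54. 56.] 1.4
top round_stamp 0.57 [369. 222.] mean [ 511. -272.] rect [ 511. -270.] [52. 52.] 1.5
top square_stamp 0.96 [398. 200.] mean [ 571. -356.] rect [ 570. -356.] [52. 56.] 1.5
top jug 0.58 [198. 181.] mean [608. 190.] rect [610. 193.] [75. 54.] 35.4
top rolling_pin 0.96 [277. 235.] mean [463. -21.] rect [463. -21.] [ 46. 186.] 7.9
top round_tray 0.69 [138. 254.] mean [397. 355.] rect [398. 355.] [ 96. 100.] 6.6
top square_tray 0.86 [192. 239.] mean [440. 209.] rect [440. 209.] [94. 96.] 6.5
top jug_mat 0.87 [139. 188.] mean [580. 356.] rect [585. 364.] [95. 64.] 33.3
top pin_cradle 0.74 [274. 170.] mean [637.  -7.] rect [638.  -8.] [ 63. 172.] 13.9
scene round_stamp 0.84 [216. 189.] mean [ 616. -202.] rect [ 614. -204.] [80. 54.] 52.7
scene round_stamp 0.81 [181. 190.] mean [ 705. -277.] rect [ 703. -278.] [79. 53.] 55.2
scene round_stamp 0.81 [230. 156.] mean [ 512. -271.] rect [ 508. -274.] [81. 53.] 52.9
scene square_
[... 308 characters left out ...]
] [81. 55.] 61.8
scene round_tray 0.93 [423. 281.] mean [403. 362.] rect [403. 360.] [101.  94.] 5.6
scene square_tray 0.67 [367. 252.] mean [447. 215.] rect [447. 214.] [104.  99.] 7.2
scene jug_mat 0.93 [372. 329.] mean [584. 361.] rect [587. 367.] [101.  71.] 35.4
scene pin_cradle 0.73 [253. 242.] mean [651.   3.] rect [649.  -2.] [ 75. 188.] 13.6
[[ 1.00000e+00  0.00000e+00  1.00000e-03 -2.68000e-01]
 [ 0.00000e+00 -9.66000e-01 -2.59000e-01 -7.16640e+01]
 [ 1.00000e-03  2.59000e-01 -9.66000e-01 -1.60362e+02]
 [ 0.00000e+00  0.00000e+00  0.00000e+00  1.00000e+00]] [[327.12040702   0.         277.7452332 ]
 [  0.         327.12040702 209.39342713]
 [  0.           0.           1.        ]]
```

View pics/crop1.png

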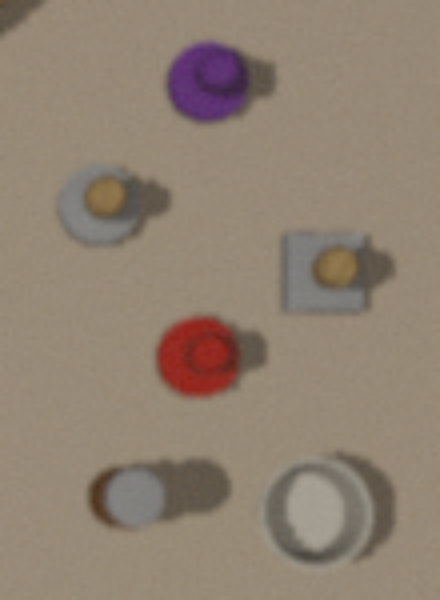

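The crop shows the steel round stamp with its wooden knob at about (345,180). Purple is at (372,150), red at (369,219) and the square stamp at (401,198), all clearly distinct. Next I fit the jug and mat poses, including yaw.

```bash
cat > fit.py <<'E'
from h import *
from scipy.optimize import minimize
a=np.linspace(0,2*np.pi,40)
ring=lambda r,z:np.c_[r*np.cos(a),r*np.sin(a),0*a+z]
box=lambda x0,x1,y0,y1,z0,z1:np.array([[x,y,z] for x in(x0,x1) for y in(y0,y1) for z in(z0,z1)],float)
def cyl(r,x0,x1): q=ring(r,0); return np.r_[np.c_[0*a+x0,q[:,0],q[:,1]+21],np.c_[0*a+x1,q[:,0],q[:,1]+21]]
M={'jug':[np.r_[ring(24,0),ring(26,75)],box(20,52,-4,4,25,65),np.array([[-20,-12,75],[-20,12,75],[-37,0,75],[-20,0,60.]])],
'jug_mat':[np.r_[ring(36,0),ring(36,8)],box(0,68,-11,11,0,8)],
'rolling_pin':[cyl(21,-60,60),cyl(8,-95,95)],
'pin_cradle':[box(-87.5,87.5,-30,30,0,8),box(72.5,82.5,-30,30,0,51),box(-82.5,-72.5,-30,30,0,51)],
'square_stamp':[box(-27,27,-27,27,0,16),np.r_[ring(14,33),ring(14,54),ring(9,60)],ring(8,16)],
'round_stamp':[np.r_[ring(28,0),ring(28,16)],np.r_[ring(14,33),ring(14,54),ring(9,60)]],
'square_tray':[box(-47,47,-47,47,0,16)],'round_tray':[box(-47,47,-47,47,0,16)]}
def draw(c,t,x,y,yaw,z0=0,S=8):
    m=np.zeros((420,560),np.uint8); r=R.from_euler('z',yaw).as_matrix()
    for p in M[t]:
        q=topix(c,p@r.T+[x,y,z0]); h=cv2.convexHull((q*S*2).round().astype(np.int32))//2
        cv2.fillPoly(m,[h],255,lineType=cv2.LINE_AA,shift=3)
    return m/255.
def fit(c,t,g,z0=0,region=None,near=None):
    if region is None:
        os=env.outline_of(c['name'],t)
        os=[o for o in os if np.hypot(*(topix(c,[g[0],g[1],z0+15])[0]-o['xy']))<(40 if c['name']!='wrist' else 90)]
        if not os: return None
        region=os[0]['region']
    b=region.astype(float); b=cv2.GaussianBlur(b,(0,0),1.0)
    f=lambda p:((cv2.GaussianBlur(draw(c,t,p[0],p[1],p[2]/40,z0),(0,0),1.0)-b)**2).sum()/b.sum()
    best=min((minimize(f,[g[0],g[1],40*g[2]+d],method='Nelder-Mead',options=dict(initial_simplex=np.array([g[0],g[1],40*g[2]+d])+np.array([[0,0,0],[8,0,0],[0,8,0],[0,0,8]]),xatol=.1,fatol=1e-4,maxiter=120)) for d in (-8,8)),key=lambda r:r.fun)
    return np.r_[best.x[:2].round(1),(best.x[2]/40).round(3)],round(best.fun,3)
E
python3 - <<'E'
from fit import *
G={'jug':(608,190,0.1),'jug_mat':(570,356,0.1),'rolling_pin':(464,-20,1.71),'pin_cradle':(638,-7,1.81),'square_stamp':(571,-356,0),'round_stamp':(615,-202,0),'square_tray':(440,209,.11),'round_tray':(398,355,.11)}
for n in ['top','scene']:
  c=cam(n); c['name']=n
  for t,g in G.items():
    print(n,t,fit(c,t,g))
E
```

```text
top jug (array([6.048e+02, 1.883e+02, 1.020e-01]), np.float64(0.047))
top jug_mat (array([5.705e+02, 3.546e+02, 1.700e-01]), np.float64(0.056))
top rolling_pin (array([462.3  , -20.2  ,   1.686]), np.float64(0.016))
top pin_cradle (array([641.2  ,  -7.5  ,   1.826]), np.float64(0.062))
top square_stamp (array([ 5.713e+02, -3.576e+02, -1.800e-02]), np.float64(0.036))
top round_stamp (array([ 6.135e+02, -2.026e+02, -1.400e-02]), np.float64(0.095))
top square_tray (array([4.407e+02, 2.104e+02, 1.100e-01]), np.float64(0.023))
top round_tray (array([3.972e+02, 3.574e+02, 8.500e-02]), np.float64(0.02))
scene jug (array([6.057e+02, 1.900e+02, 1.760e-01]), np.float64(0.057))
scene jug_mat (array([5.734e+02, 3.571e+02, 1.980e-01]), np.float64(0.02))
scene rolling_pin (array([464.5  , -19.5  ,   1.698]), np.float64(0.03))
scene pin_cradle (array([644.3  ,  -3.9  ,   1.834]), np.float64(0.048))
scene square_stamp (array([ 5.731e+02, -3.546e+02,  6.600e-02]), np.float64(0.037))
scene round_stamp (array([ 6.153e+02, -2.021e+02,  2.930e-01]), np.float64(1.905))
scene square_tray (array([4.415e+02, 2.133e+02, 1.400e-01]), np.float64(0.012))
scene round_tray (array([3.987e+02, 3.594e+02, 1.360e-01]), np.float64(0.023))
```

```bash
cat >> h.py <<'E'
def plan(*tg):
    s=env.state(); p=s['eef_pos']; yaw=s['tcp_rot'][2]
    print('now',np.round(p,1),round(yaw,3),'open',round(float(s['opening']),3),'t',round(float(s['t']),2))
    for x,y,z,w in tg:
        d=np.array([x,y,z])-p; c,si=np.cos(yaw),np.sin(yaw); dw=(w-yaw+np.pi)%(2*np.pi)-np.pi
        v=np.array([d[0]*c+d[1]*si,d[0]*si-d[1]*c,-d[2]])/300
        print(np.round(np.r_[v,0,0,-dw/(np.pi/2)],3).tolist(),'rows>=',round(max(np.linalg.norm(d)/41.7,abs(dw)/.125),1))
E
python3 -c "
from h import *
plan((605,189,130,1.70))"
```

```text
now [203.  591.2 222.7] 1.24 open 0.997 t 2.8
[-0.833, 1.703, 0.309, 0.0, 0.0, -0.293] rows>= 13.8
```

send_rows(moves=[[[-0.41,0.85,0.15,0,0,0],[-0.41,0.85,0.15,0,0,0],[-0.41,0.85,0.15,0,0,0],[-0.41,0.85,0.15,0,0,0],[-0.41,0.85,0.15,0,0,0],[-0.41,0.85,0.15,0,0,0],[-0.41,0.85,0.15,0,0,0]]])

```text
t: 3.38
eef_pos: [405.6, 390.1, 177.4]
tcp_rot: [3.141, -0.0, 1.24]
ft_force: [-0.4, 0.7, -0.7]
opening: 0.998
```

send_rows(moves=[[[-0.42,0.85,0.16,0,0,-0.29],[-0.42,0.85,0.16,0,0,-0.29],[-0.42,0.85,0.16,0,0,-0.29],[-0.42,0.85,0.16,0,0,-0.29],[-0.42,0.85,0.16,0,0,-0.29],[-0.42,0.85,0.16,0,0,-0.29],[-0.42,0.85,0.16,0,0,-0.29],[-0.42,0.85,0.16,0,0,-0.29],[-0.42,0.85,0.16,0,0,-0.29]]])

```text
t: 4.13
eef_pos: [605.6, 187.9, 128.8]
tcp_rot: [-3.141, 0.0, 1.692]
ft_force: [-0.4, 0.8, 0.5]
opening: 1.0
```

Run:
```python
from fit import *
c=cam('wrist'); c['name']='wrist'; save(c,'w1.png')
print(fit(c,'jug',(605,189,.13)))
print(fit(c,'jug_mat',(572,356,.185)))
plan((605,189,34,1.70))
```

```text
(array([6.062e+02, 1.880e+02, 7.500e-02]), np.float64(0.046))
(array([5.741e+02, 3.539e+02, 2.090e-01]), np.float64(0.064))
now [603.7 190.9 129.8] 1.696 open 1.004 t 4.28
[-0.007, 0.004, 0.319, 0.0, 0.0, -0.002] rows>= 2.3
```

View pics/w1.png

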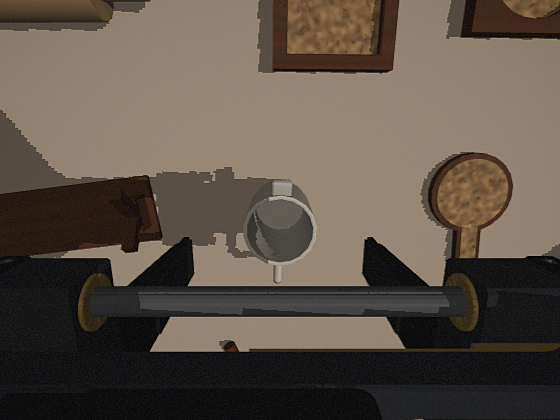

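The wrist view shows the jug centred between the jaws at (280,230). Its handle points down in the image (+x), and the mat is at (470,195).

send_rows(moves=[[[-0.003,0.004,0.16,0,0,0.02],[-0.003,0.004,0.32,0,0,0.02],[-0.003,0.004,0.32,0,0,0.02],[-0.003,0.004,0.32,0,0,0.02],[-0.003,0.004,0.32,0,0,0.02]]])

```text
t: 4.7
eef_pos: [605.7, 190.2, 34.5]
tcp_rot: [-3.141, -0.0, 1.666]
ft_force: [0.7, -0.5, 0.3]
opening: 1.003
```

send_rows(grip=1, moves=[[[0,0,0,0,0,0],[0,0,0,0,0,0],[0,0,0,0,0,0],[0,0,0,0,0,0],[0,0,0,0,0,0],[0,0,0,0,0,0]]])

```text
t: 5.2
eef_pos: [605.9, 189.2, 34.1]
tcp_rot: [3.141, -0.0, 1.664]
ft_force: [0.5, -0.8, 0.3]
opening: 0.638
```

Run:
```python
from h import *
for i in range(3): print(np.round(env.state()['eef_pos'],1))
plan((605.5,189,74,1.67),(572,355.5,82,1.76),(572,355.5,44,1.76))
```

```text
[605.9 189.2  34.1]
[605.9 189.2  34.1]
[605.9 189.2  34.1]
now [605.9 189.2  34.1] 1.664 open 0.638 t 5.2
[-0.001, -0.001, -0.133, 0.0, 0.0, -0.004] rows>= 1.0
[0.562, -0.061, -0.16, 0.0, 0.0, -0.061] rows>= 4.2
[0.562, -0.061, -0.033, 0.0, 0.0, -0.061] rows>= 4.1
```

send_rows(moves=[[[0,0,0,0,0,0],[0,0,0,0,0,0],[0,0,0,0,0,0],[0,0,0,0,0,0],[0,0,0,0,0,0],[0,0,0,0,0,0]]])

```text
t: 5.7
eef_pos: [605.8, 189.2, 33.8]
tcp_rot: [3.141, -0.0, 1.664]
ft_force: [-0.5, -0.5, 4.0]
opening: 0.553
```

send_rows(moves=[[[0,0,-0.05,0,0,0],[0,0,-0.1,0,0,0],[0,0,-0.16,0,0,-0.02],[0,0,-0.16,0,0,-0.02]]])

```text
t: 6.03
eef_pos: [606.8, 189.5, 84.0]
tcp_rot: [3.138, -0.0, 1.697]
ft_force: [0.7, 0.0, -0.3]
opening: 0.556
```

Run:
```python
from h import *
c=cam('wrist'); save(c,'w2.png')
plan((572.5,355,82,1.75),(572.5,355,44,1.75))
```

```text
now [606.3 189.4  82.5] 1.695 open 0.55 t 6.08
[0.562, -0.043, 0.002, 0.0, 0.0, -0.035] rows>= 4.1
[0.562, -0.043, 0.128, 0.0, 0.0, -0.035] rows>= 4.2
```

send_rows(moves=[[[0.05,0,0,0,0,0],[0.13,-0.01,0,0,0,-0.01],[0.22,-0.02,0,0,0,-0.02],[0.31,-0.03,0,0,0,-0.03],[0.4,-0.03,0,0,0,-0.035],[0.48,-0.04,0,0,0,-0.035],[0.54,-0.043,0,0,0,-0.035],[0.562,-0.043,0,0,0,-0.035],[0.562,-0.043,0,0,0,-0.035]]])

```text
t: 6.83
eef_pos: [570.9, 356.5, 80.2]
tcp_rot: [-3.14, 0.0, 1.752]
ft_force: [-0.4, -0.9, -1.1]
opening: 0.547
```

Run:
```python
from fit import *
s=env.state()
for n in ['wrist','top','scene']:
    c=cam(n); c['name']=n
    if n=='wrist': save(c,'w3.png')
    print(n,fit(c,'jug',(572,355,.18),48)); print(fit(c,'jug_mat',(572,356,.18)))
plan((572.5,355,46,1.75))
```

```text
wrist (array([5.693e+02, 3.552e+02, 1.710e-01]), np.float64(0.537))
(array([5.728e+02, 3.552e+02, 1.810e-01]), np.float64(1.932))
top None
(array([565.   , 334.2  ,   1.174]), np.float64(6.791))
scene (array([5.886e+02, 3.591e+02, 4.300e-01]), np.float64(0.528))
(array([5.782e+02, 3.596e+02, 1.740e-01]), np.float64(0.648))
now [572.3 354.4  81.8] 1.75 open 0.554 t 7.28
[0.002, 0.001, 0.119, 0.0, 0.0, -0.0] rows>= 0.9
```

View pics/w3.png

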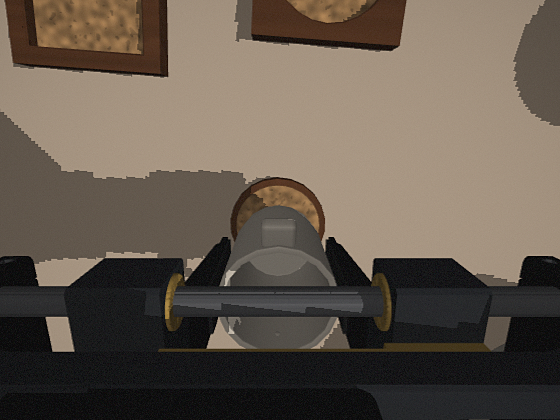

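The jug is held upright over the mat and lines up with it in the wrist view (mat at (278,215)). I lower it and release.

send_rows(moves=[[[0.001,0,0.04,0,0,0],[0.001,0,0.08,0,0,0],[0.001,0,0.11,0,0,0],[0.001,0,0.125,0,0,0],[0.001,0,0.131,0,0,0],[0.001,0,0.131,0,0,0]]])

```text
t: 7.78
eef_pos: [571.6, 355.1, 41.8]
tcp_rot: [-3.14, 0.0, 1.751]
ft_force: [-0.3, 0.4, -1.6]
opening: 0.554
```

send_rows(grip=-1, moves=[[[0,0,0,0,0,0],[0,0,0,0,0,0],[0,0,0,0,0,0],[0,0,0,0,0,0],[0,0,0,0,0,0],[0,0,0,0,0,0],[0,0,0,0,0,0]]])

```text
t: 8.37
eef_pos: [572.0, 355.3, 42.4]
tcp_rot: [3.141, -0.0, 1.75]
ft_force: [-0.2, 0.3, -0.1]
opening: 0.972
```

send_rows(moves=[[[0,0,-0.15,0,0,0],[0,0,-0.3,0,0,0],[0,0,-0.4,0,0,0],[0,0,-0.5,0,0,0],[0,0,-0.5,0,0,0]]])

```text
t: 8.78
eef_pos: [573.8, 356.2, 199.3]
tcp_rot: [3.132, -0.003, 1.751]
ft_force: [-0.3, 0.3, -0.2]
opening: 1.002
```

Run:
```python
from fit import *
for n in ['wrist','scene']:
    c=cam(n); c['name']=n
    if n=='wrist': save(c,'w4.png')
    print(n,fit(c,'jug',(572,355,.18),8)); print(fit(c,'square_tray',(441,212,.125)),fit(c,'round_tray',(398,358,.11)))
plan((463.4,-20,190,0.12),(518,164,190,0.9))
```

```text
wrist (array([5.721e+02, 3.539e+02, 1.710e-01]), np.float64(0.031))
(array([4.422e+02, 2.106e+02, 1.170e-01]), np.float64(0.006)) (array([3.987e+02, 3.573e+02, 1.120e-01]), np.float64(0.004))
scene (array([5.714e+02, 3.562e+02, 2.120e-01]), np.float64(0.039))
None (array([3.863e+02, 3.663e+02, 1.740e-01]), np.float64(1.953))
now [571.7 355.1 191. ] 1.751 open 1.002 t 9.18
[-1.166, -0.579, 0.003, 0.0, 0.0, 1.038] rows>= 13.0
[-0.595, -0.29, 0.003, 0.0, 0.0, 0.541] rows>= 6.8
```

View pics/w4.png

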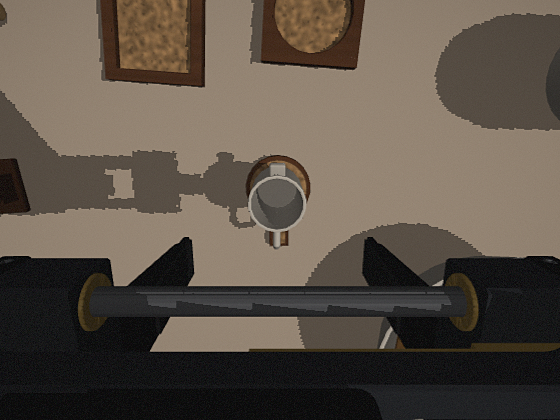

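The jug stands upright on the mat with its handle over the tongue. The fit gives (572,355) against the mat's (572.5,355). The pin is next.

send_rows(moves=[[[-0.6,-0.29,0,0,0,0.54],[-0.6,-0.29,0,0,0,0.54],[-0.6,-0.29,0,0,0,0.54],[-0.6,-0.29,0,0,0,0.54],[-0.6,-0.29,0,0,0,0.54],[-0.6,-0.29,0,0,0,0.54],[-0.6,-0.29,0,0,0,0.54],[-0.6,-0.29,0,0,0,0.54]]])

```text
t: 9.85
eef_pos: [518.5, 161.9, 192.1]
tcp_rot: [-3.141, 0.0, 0.897]
ft_force: [0.6, 0.3, -0.3]
opening: 1.004
```

Run:
```python
from fit import *
plan((463.4,-20,150,0.12))
```

```text
now [518.5 161.9 192.1] 0.897 open 1.004 t 9.85
[-0.588, 0.235, 0.14, 0.0, 0.0, 0.494] rows>= 6.2
```

send_rows(moves=[[[-0.588,0.235,0.14,0,0,0.494],[-0.588,0.235,0.14,0,0,0.494],[-0.588,0.235,0.14,0,0,0.494],[-0.588,0.235,0.14,0,0,0.494],[-0.588,0.235,0.14,0,0,0.494],[-0.588,0.235,0.14,0,0,0.494],[-0.588,0.235,0.14,0,0,0.494],[-0.588,0.235,0.14,0,0,0.494]]])

```text
t: 10.52
eef_pos: [464.4, -19.9, 149.9]
tcp_rot: [-3.141, 0.001, 0.128]
ft_force: [-0.0, -0.0, 0.2]
opening: 1.0
```

Run:
```python
from fit import *
c=cam('wrist'); c['name']='wrist'; save(c,'w5.png')
print(fit(c,'rolling_pin',(463,-20,1.69)),fit(c,'pin_cradle',(642,-6,1.83)))
plan((463.4,-20,13,0.12))
```

```text
(array([464.8  , -20.3  ,   1.694]), np.float64(0.045)) (array([641.5  ,  -8.   ,   1.812]), np.float64(0.379))
now [464.6 -19.2 150.2] 0.13 open 1.002 t 10.67
[-0.004, 0.002, 0.457, 0.0, 0.0, 0.007] rows>= 3.3
```

View pics/w5.png

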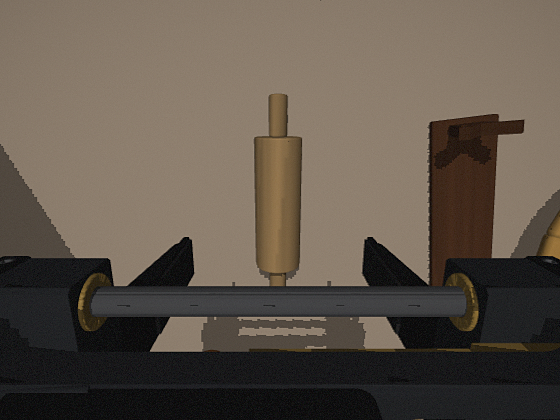

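The pin is upright in the wrist image at (278,205) and centred between the jaws. The cradle is at the right, (465,200). I descend to TCP z of about 13 mm and grip.

send_rows(moves=[[[0,0.003,0.13,0,0,0.005],[0,0.003,0.26,0,0,0.005],[0,0.003,0.38,0,0,0.005],[0,0.003,0.44,0,0,0.005],[0,0.003,0.455,0,0,0.005],[0,0.003,0.455,0,0,0.005]]])

```text
t: 11.17
eef_pos: [464.3, -20.0, 12.9]
tcp_rot: [-3.141, 0.002, 0.121]
ft_force: [-0.0, 0.9, -0.2]
opening: 0.999
```

send_rows(grip=1, moves=[[[0,0,0,0,0,0],[0,0,0,0,0,0],[0,0,0,0,0,0],[0,0,0,0,0,0],[0,0,0,0,0,0],[0,0,0,0,0,0],[0,0,0,0,0,0],[0,0,0,0,0,0],[0,0,0,0,0,0],[0,0,0,0,0,0],[0,0,0,0,0,0],[0,0,0,0,0,0]]])

```text
t: 12.17
eef_pos: [464.6, -20.4, 13.8]
tcp_rot: [-3.141, 0.0, 0.118]
ft_force: [-0.8, -0.8, 1.5]
opening: 0.438
```

Run:
```python
from fit import *
plan((464,-20,113,0.13),(642.5,-6.5,113,0.258))
```

```text
now [464.6 -20.4  13.8] 0.118 open 0.438 t 12.17
[-0.002, -0.002, -0.331, 0.0, 0.0, -0.007] rows>= 2.4
[0.594, 0.024, -0.331, 0.0, 0.0, -0.089] rows>= 4.9
```

send_rows(moves=[[[0,0,-0.08,0,0,0],[0,0,-0.2,0,0,0],[0.08,0.004,-0.3,0,0,-0.02],[0.19,0.008,-0.33,0,0,-0.04],[0.3,0.012,-0.33,0,0,-0.06],[0.4,0.016,-0.33,0,0,-0.08],[0.5,0.02,-0.33,0,0,-0.088],[0.57,0.024,-0.33,0,0,-0.088],[0.594,0.024,-0.33,0,0,-0.088],[0.594,0.024,-0.33,0,0,-0.088],[0.594,0.024,-0.33,0,0,-0.088]]])

```text
t: 13.08
eef_pos: [641.2, -6.4, 112.1]
tcp_rot: [-3.141, 0.002, 0.257]
ft_force: [-0.5, -0.0, -1.9]
opening: 0.435
```

Run:
```python
from fit import *
c=cam('wrist'); c['name']='wrist'; save(c,'w6.png')
print(fit(c,'rolling_pin',(642,-6,1.82),100-21+.5-.5),fit(c,'pin_cradle',(642,-6,1.83)))
plan((642.5,-6.5,34,0.255))
```

```text
(array([641.2  ,  -4.4  ,   1.831]), np.float64(0.278)) None
now [641.3  -6.6 112.9] 0.257 open 0.435 t 13.23
[0.004, 0.001, 0.263, 0.0, 0.0, 0.001] rows>= 1.9
```

View pics/w6.png

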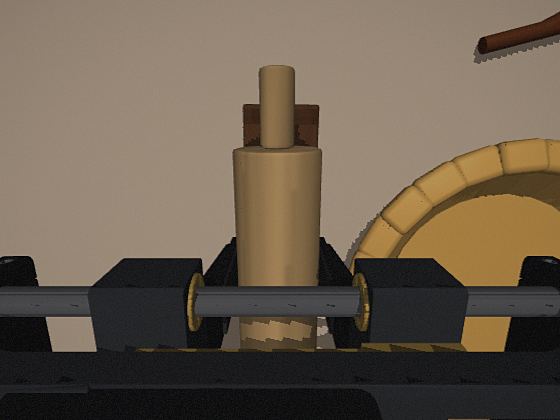

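The held pin is at (278,200) and the cradle's far fork at (281,125), so I need about 2 mm in +x. The pie rim is close on the right, so I will open the jaws only part way on release.

send_rows(moves=[[[0.006,0.001,0.06,0,0,0],[0.006,0.001,0.13,0,0,0],[0.006,0.001,0.19,0,0,0],[0.006,0.001,0.23,0,0,0],[0.006,0.001,0.25,0,0,0],[0.006,0.001,0.25,0,0,0]]])

```text
t: 13.73
eef_pos: [643.5, -6.4, 37.0]
tcp_rot: [-3.141, 0.002, 0.256]
ft_force: [0.2, -0.3, -1.9]
opening: 0.44
```

Run:
```python
from fit import *
c=cam('scene'); c['name']='scene'; p=topix(c,[642,-6,40])[0]; save(c,'s7.png',[int(p[0]-70),int(p[1]-55),int(p[0]+70),int(p[1]+55)],5)
plan((643,-6.5,34,0.255))
```

```text
now [644.1  -6.4  37.9] 0.257 open 0.436 t 13.78
[-0.003, -0.001, 0.013, 0.0, 0.0, 0.001] rows>= 0.1
```

View pics/s7.png

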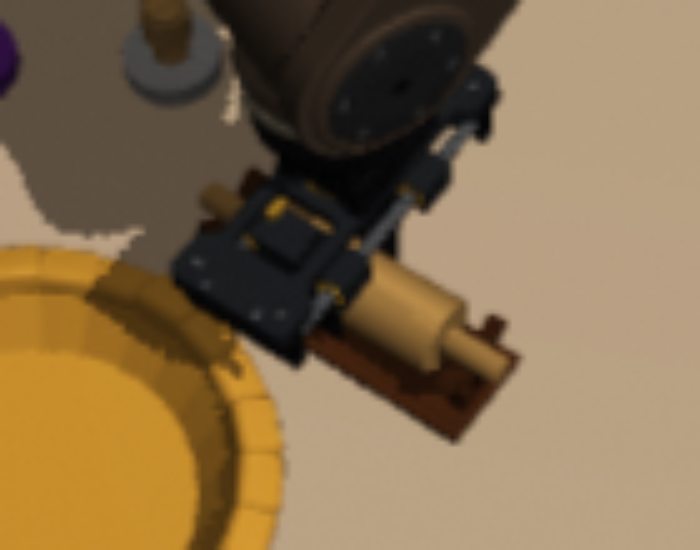

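The pin's handles sit within both forks (at (215,195) and (480,350) in the crop). I lower the last 3 mm and open to about 60 mm.

send_rows(moves=[[[0,0,0.005,0,0,0],[0,0,0.01,0,0,0],[0,0,0.01,0,0,0]]])

```text
t: 14.03
eef_pos: [644.7, -6.4, 36.6]
tcp_rot: [3.141, -0.002, 0.257]
ft_force: [-3.3, 0.3, 6.8]
opening: 0.438
```

send_rows(grip=-0.26, moves=[[[0,0,0,0,0,0],[0,0,0,0,0,0],[0,0,0,0,0,0],[0,0,0,0,0,0],[0,0,0,0,0,0]]])

```text
t: 14.45
eef_pos: [644.3, -6.3, 34.9]
tcp_rot: [3.142, -0.0, 0.257]
ft_force: [-0.4, 0.0, -0.0]
opening: 0.627
```

send_rows(moves=[[[0,0,-0.08,0,0,0],[0,0,-0.2,0,0,0],[0,0,-0.33,0,0,0],[0,0,-0.46,0,0,0],[0,0,-0.5,0,0,0],[0,0,-0.5,0,0,0]]])

```text
t: 14.95
eef_pos: [645.5, -6.5, 188.7]
tcp_rot: [3.139, -0.006, 0.257]
ft_force: [0.3, 0.2, 0.4]
opening: 0.629
```

Run:
```python
from fit import *
for n in ['wrist','scene']:
    c=cam(n); c['name']=n
    if n=='wrist': save(c,'w8.png')
    print(fit(c,'rolling_pin',(642,-6,1.82),21),fit(c,'pin_cradle',(642,-6,1.83)))
plan((614.3,-202.2,160,0.25))
```

```text
(array([643.3  ,  -7.2  ,   1.816]), np.float64(0.051)) (array([643.6  ,  -7.9  ,   1.825]), np.float64(1.937))
(array([643.3  ,  -4.4  ,   1.825]), np.float64(0.017)) (array([ 6.486e+02, -6.000e-01,  1.842e+00]), np.float64(1.103))
now [643.7  -6.3 183.1] 0.257 open 0.629 t 15.25
[-0.261, 0.607, 0.077, 0.0, 0.0, 0.004] rows>= 4.8
```

View pics/w8.png

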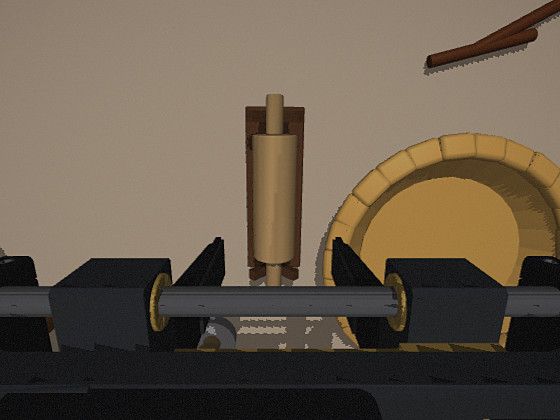

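The pin lies in both notches (fit (643.3,−6) against the cradle's (643,−6)). The round stamp is next.

send_rows(moves=[[[-0.261,0.607,0.077,0,0,0],[-0.261,0.607,0.077,0,0,0],[-0.261,0.607,0.077,0,0,0],[-0.261,0.607,0.077,0,0,0],[-0.261,0.607,0.077,0,0,0],[-0.261,0.607,0.077,0,0,0],[-0.261,0.607,0.077,0,0,0]]])

```text
t: 15.83
eef_pos: [613.9, -204.0, 160.2]
tcp_rot: [-3.14, 0.002, 0.254]
ft_force: [0.5, 0.5, -0.2]
opening: 0.631
```

Run:
```python
from fit import *
c=cam('wrist'); c['name']='wrist'; save(c,'w9.png')
print(fit(c,'round_stamp',(614,-202,0)),fit(c,'square_stamp',(572,-356,0)))
plan((614.3,-202.2,33,0.25))
```

```text
(array([ 6.171e+02, -2.026e+02,  2.940e-01]), np.float64(0.041)) (array([ 5.845e+02, -3.700e+02,  4.500e-02]), np.float64(2.384))
now [ 614.8 -201.4  161.2] 0.258 open 0.626 t 15.98
[-0.002, 0.002, 0.427, 0.0, 0.0, 0.005] rows>= 3.1
```

View pics/w9.png

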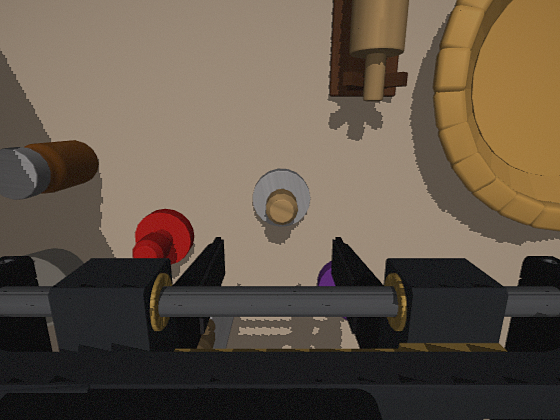

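The steel round stamp is at (281,197), about 2 mm to the right of the jaw centre. Red at (165,238) and purple at (335,275) are clear of the fingers.

send_rows(moves=[[[0.005,0.002,0.13,0,0,0],[0.005,0.002,0.26,0,0,0],[0.005,0.002,0.37,0,0,0],[0.005,0.002,0.41,0,0,0],[0.005,0.002,0.425,0,0,0],[0.005,0.002,0.425,0,0,0]]])

```text
t: 16.48
eef_pos: [616.7, -201.9, 34.2]
tcp_rot: [-3.141, 0.0, 0.258]
ft_force: [0.9, -0.4, 0.4]
opening: 0.628
```

send_rows(grip=1, moves=[[[0,0,0,0,0,0],[0,0,0,0,0,0],[0,0,0,0,0,0],[0,0,0,0,0,0],[0,0,0,0,0,0],[0,0,0,0,0,0],[0,0,0,0,0,0],[0,0,0,0,0,0],[0,0,0,0,0,0]]])

```text
t: 17.23
eef_pos: [616.6, -202.7, 34.8]
tcp_rot: [3.141, -0.001, 0.257]
ft_force: [-0.9, 0.4, 5.2]
opening: 0.28
```

send_rows(moves=[[[0,0,-0.06,0,0,0],[0,0,-0.17,0,0,0],[0,0,-0.3,0,0,0],[0,0,-0.4,0,0,0],[0,0,-0.45,0,0,0],[0,0,-0.45,0,0,0]]])

```text
t: 17.73
eef_pos: [617.4, -203.0, 172.9]
tcp_rot: [3.138, -0.004, 0.257]
ft_force: [1.0, 0.0, -2.0]
opening: 0.287
```

Run:
```python
from fit import *
plan((398.5,358,168,0.25),(507,78,168,.25))
```

```text
now [ 617.4 -203.   172.9] 0.257 open 0.287 t 17.73
[-0.231, -1.994, 0.016, 0.0, 0.0, 0.004] rows>= 14.4
[-0.118, -1.0, 0.016, 0.0, 0.0, 0.004] rows>= 7.2
```

send_rows(moves=[[[-0.01,-0.07,0,0,0,0],[-0.023,-0.2,0,0,0,0],[-0.038,-0.33,0,0,0,0],[-0.053,-0.46,0,0,0,0],[-0.068,-0.59,0,0,0,0],[-0.083,-0.72,0,0,0,0],[-0.098,-0.85,0,0,0,0],[-0.113,-0.98,0,0,0,0]]])

```text
t: 18.4
eef_pos: [507.3, 74.6, 167.9]
tcp_rot: [-3.141, 0.002, 0.256]
ft_force: [1.1, 0.6, -1.4]
opening: 0.283
```

send_rows(moves=[[[-0.015,-0.13,0.01,0,0,0],[-0.03,-0.26,0.02,0,0,0],[-0.045,-0.39,0.04,0,0,0],[-0.06,-0.52,0.08,0,0,0],[-0.075,-0.65,0.12,0,0,0],[-0.09,-0.78,0.16,0,0,0],[-0.105,-0.9,0.2,0,0,0],[-0.117,-0.98,0.23,0,0,0],[-0.118,-1.0,0.24,0,0,0],[-0.118,-1.0,0.24,0,0,0]]])

```text
t: 19.23
eef_pos: [397.0, 355.0, 95.4]
tcp_rot: [3.141, 0.003, 0.259]
ft_force: [-0.8, -0.0, -1.6]
opening: 0.282
```

Run:
```python
from fit import *
c=cam('wrist'); c['name']='wrist'; save(c,'w10.png')
print(fit(c,'round_tray',(398,358,.11)))
plan((398.5,358,42,0.25))
```

```text
(array([3.985e+02, 3.602e+02, 1.220e-01]), np.float64(0.74))
now [398.4 353.6  96.7] 0.257 open 0.285 t 19.33
[0.004, -0.014, 0.182, 0.0, 0.0, 0.004] rows>= 1.3
```

View pics/w10.png

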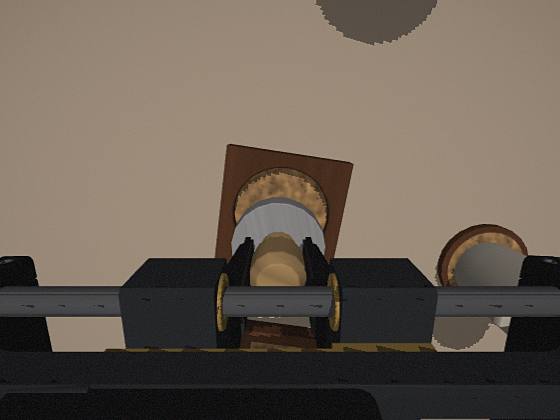

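The stamp hangs over the round recess, with the recess centre at about (282,205) in the image. I shift 3.5 mm towards +y and lower.

send_rows(moves=[[[0.003,-0.006,0.05,0,0,0],[0.003,-0.012,0.1,0,0,0],[0.003,-0.012,0.14,0,0,0],[0.003,-0.012,0.165,0,0,0],[0.003,-0.012,0.178,0,0,0],[0.003,-0.012,0.178,0,0,0]]])

```text
t: 19.83
eef_pos: [398.8, 357.2, 43.5]
tcp_rot: [3.141, 0.001, 0.255]
ft_force: [1.2, -0.1, -1.3]
opening: 0.284
```

send_rows(grip=-0.26, moves=[[[0,0,0,0,0,0],[0,0,0,0,0,0],[0,0,0,0,0,0],[0,0,0,0,0,0],[0,0,0,0,0,0],[0,0,0,0,0,0]]])

```text
t: 20.33
eef_pos: [398.5, 358.2, 44.1]
tcp_rot: [-3.141, -0.0, 0.257]
ft_force: [0.6, 0.3, 0.7]
opening: 0.613
```

send_rows(moves=[[[0,0,-0.1,0,0,0],[0,0,-0.23,0,0,0],[0,0,-0.36,0,0,0],[0,0,-0.45,0,0,0],[0,0,-0.45,0,0,0]]])

```text
t: 20.75
eef_pos: [399.9, 359.3, 184.2]
tcp_rot: [-3.139, -0.008, 0.257]
ft_force: [0.1, 0.7, 0.2]
opening: 0.628
```

Run:
```python
from fit import *
for n in ['wrist','scene']:
    c=cam(n); c['name']=n
    print(fit(c,'round_stamp',(398,357,0),7),fit(c,'round_tray',(398,358,.11)))
plan((572,-355.5,175,0.02),(485,0,190,.02))
```

```text
(array([3.999e+02, 3.576e+02, 2.120e-01]), np.float64(0.02)) (array([3.988e+02, 3.575e+02, 1.070e-01]), np.float64(0.401))
(array([ 4.000e+02,  3.599e+02, -1.130e-01]), np.float64(0.028)) (array([3.999e+02, 3.601e+02, 7.700e-02]), np.float64(0.4))
now [398.  357.8 177.5] 0.257 open 0.63 t 21.05
[-0.043, 2.447, 0.008, 0.0, 0.0, 0.151] rows>= 17.6
[-0.022, 1.227, -0.042, 0.0, 0.0, 0.151] rows>= 8.8
```

The round stamp is seated in its tray (fit within 1 mm). The square stamp is next.

send_rows(moves=[[[-0.02,0.95,0,0,0,0],[-0.02,0.95,0,0,0,0],[-0.02,0.95,0,0,0,0],[-0.02,0.95,0,0,0,0],[-0.02,0.95,0,0,0,0],[-0.02,0.95,0,0,0,0],[-0.02,0.95,0,0,0,0]]])

```text
t: 21.63
eef_pos: [464.9, 78.4, 177.9]
tcp_rot: [-3.141, 0.002, 0.256]
ft_force: [0.6, 0.0, -0.2]
opening: 0.63
```

send_rows(moves=[[[-0.02,0.95,0,0,0,0],[-0.02,0.95,0,0,0,0],[-0.02,0.95,0,0,0,0],[-0.02,0.95,0,0,0,0],[-0.02,0.95,0,0,0,0],[-0.02,0.95,0,0,0,0],[-0.02,0.95,0,0,0,0]]])

```text
t: 22.22
eef_pos: [531.5, -199.0, 177.5]
tcp_rot: [-3.14, 0.001, 0.256]
ft_force: [-0.1, 1.0, 0.2]
opening: 0.633
```

send_rows(moves=[[[0,0.55,0,0,0,0.15],[0,0.55,0,0,0,0.15],[0,0.55,0,0,0,0.15],[0,0.55,0,0,0,0.15],[0,0.55,0,0,0,0.15],[0,0.55,0,0,0,0.15],[0,0.55,0,0,0,0.15]]])

```text
t: 22.8
eef_pos: [572.9, -355.3, 177.3]
tcp_rot: [-3.14, 0.002, 0.021]
ft_force: [0.4, 0.9, -0.3]
opening: 0.633
```

Run:
```python
from fit import *
c=cam('wrist'); c['name']='wrist'; save(c,'w11.png')
print(fit(c,'square_stamp',(572,-356,0.02)))
plan((572.3,-355.8,34,0.02))
```

```text
(array([ 5.734e+02, -3.572e+02,  1.600e-02]), np.float64(0.053))
now [ 573.3 -354.5  178.3] 0.022 open 0.629 t 22.9
[-0.003, 0.004, 0.481, 0.0, 0.0, 0.001] rows>= 3.5
```

View pics/w11.png

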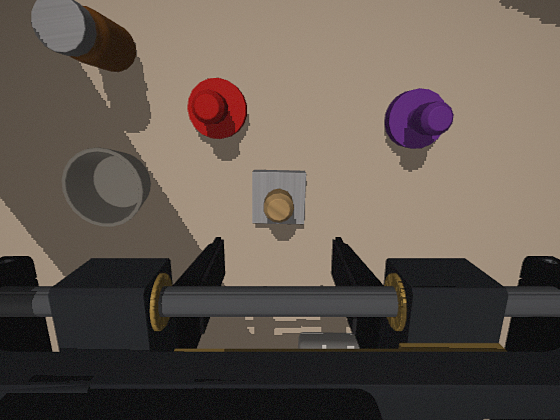

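The square stamp is at (278,198), centred between the jaws and square to them, with nothing in the fingers' way. I descend to TCP z of about 34 mm.

send_rows(moves=[[[0,0.004,0.13,0,0,0],[0,0.004,0.26,0,0,0],[0,0.004,0.39,0,0,0],[0,0.004,0.46,0,0,0],[0,0.004,0.478,0,0,0],[0,0.004,0.478,0,0,0]]])

```text
t: 23.4
eef_pos: [573.2, -355.8, 34.4]
tcp_rot: [-3.14, 0.002, 0.022]
ft_force: [0.3, 0.2, 0.4]
opening: 0.634
```

send_rows(grip=1, moves=[[[0,0,0,0,0,0],[0,0,0,0,0,0],[0,0,0,0,0,0],[0,0,0,0,0,0],[0,0,0,0,0,0],[0,0,0,0,0,0],[0,0,0,0,0,0],[0,0,0,0,0,0],[0,0,0,0,0,0]]])

```text
t: 24.15
eef_pos: [573.6, -357.2, 36.0]
tcp_rot: [3.141, -0.001, 0.021]
ft_force: [-2.0, 0.9, 6.7]
opening: 0.284
```

send_rows(moves=[[[0,0,-0.06,0,0,0],[0,0,-0.17,0,0,0],[0,0,-0.3,0,0,0],[0,0,-0.4,0,0,0],[0,0,-0.45,0,0,0],[0,0,-0.45,0,0,0]]])

```text
t: 24.65
eef_pos: [574.5, -357.8, 174.2]
tcp_rot: [3.138, -0.005, 0.021]
ft_force: [0.2, -0.2, -1.7]
opening: 0.28
```

Run:
```python
from fit import *
plan((441.5,211.5,168,0.13),(506.7,-72,168,.02))
```

```text
now [ 574.5 -357.8  174.2] 0.021 open 0.28 t 24.65
[-0.403, -1.907, 0.021, 0.0, 0.0, -0.069] rows>= 14.0
[-0.206, -0.957, 0.021, 0.0, 0.0, 0.001] rows>= 7.0
```

send_rows(moves=[[[-0.015,-0.07,0,0,0,0],[-0.043,-0.2,0,0,0,0],[-0.07,-0.33,0,0,0,0],[-0.098,-0.46,0,0,0,0],[-0.125,-0.59,0,0,0,0],[-0.153,-0.72,0,0,0,0],[-0.18,-0.85,0,0,0,0],[-0.206,-0.97,0,0,0,0]]])

```text
t: 25.32
eef_pos: [504.0, -65.4, 169.0]
tcp_rot: [-3.141, 0.002, 0.021]
ft_force: [0.8, 0.9, -0.8]
opening: 0.283
```

send_rows(moves=[[[-0.027,-0.13,0.01,0,0,-0.01],[-0.054,-0.26,0.02,0,0,-0.02],[-0.081,-0.39,0.04,0,0,-0.03],[-0.108,-0.52,0.08,0,0,-0.04],[-0.135,-0.65,0.12,0,0,-0.05],[-0.16,-0.78,0.16,0,0,-0.06],[-0.185,-0.88,0.2,0,0,-0.069],[-0.198,-0.93,0.23,0,0,-0.069],[-0.198,-0.94,0.24,0,0,-0.069],[-0.198,-0.94,0.24,0,0,-0.069]]])

```text
t: 26.15
eef_pos: [439.2, 213.7, 96.8]
tcp_rot: [3.141, 0.003, 0.131]
ft_force: [-0.4, -0.2, -2.0]
opening: 0.284
```

Run:
```python
from fit import *
c=cam('wrist'); c['name']='wrist'; save(c,'w12.png')
plan((441.5,211.5,43,0.13))
```

```text
now [439.8 213.   97.6] 0.13 open 0.283 t 26.2
[0.005, 0.006, 0.182, 0.0, 0.0, 0.0] rows>= 1.3
```

View pics/w12.png

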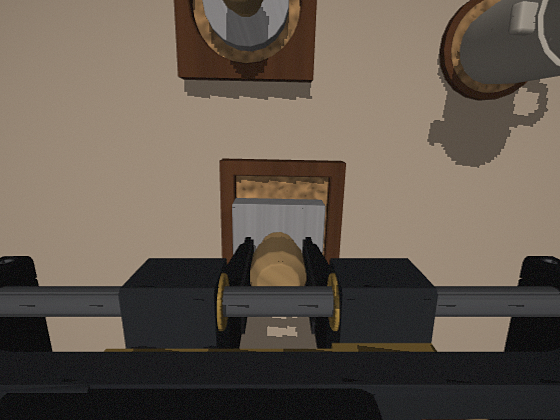

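The stamp is square to the recess, with the tray centred at about (283,200), so I shift about 2 mm to +x and lower.

send_rows(moves=[[[0.006,0.005,0.05,0,0,0],[0.006,0.005,0.1,0,0,0],[0.006,0.005,0.14,0,0,0],[0.006,0.005,0.165,0,0,0],[0.006,0.005,0.182,0,0,0],[0.006,0.005,0.182,0,0,0]]])

```text
t: 26.7
eef_pos: [442.3, 211.2, 43.4]
tcp_rot: [3.141, 0.001, 0.128]
ft_force: [-0.1, 0.5, -1.6]
opening: 0.285
```

send_rows(grip=-0.26, moves=[[[0,0,0,0,0,0],[0,0,0,0,0,0],[0,0,0,0,0,0],[0,0,0,0,0,0],[0,0,0,0,0,0],[0,0,0,0,0,0]]])

```text
t: 27.2
eef_pos: [442.3, 212.1, 44.1]
tcp_rot: [-3.141, -0.001, 0.13]
ft_force: [-0.3, 0.3, -0.4]
opening: 0.613
```

send_rows(moves=[[[0,0,-0.1,0,0,0],[0,0,-0.23,0,0,0],[0,0,-0.36,0,0,0],[0,0.1,-0.48,0,0,0],[0,0.2,-0.55,0,0,0],[0,0.4,-0.55,0,0,0],[0,0.4,-0.55,0,0,0],[0,0.4,-0.55,0,0,0],[0,0.4,-0.55,0,0,0]]])

```text
t: 27.95
eef_pos: [457.7, 92.3, 209.0]
tcp_rot: [-3.141, -0.0, 0.127]
ft_force: [-0.7, 1.4, -0.4]
opening: 0.631
```

Run:
```python
from fit import *
P={'square_stamp':(441.5,211.5,.13,7),'round_stamp':(398.8,358,0,7),'jug':(572,355,.18,8),'rolling_pin':(643,-6,1.82,21)}
for n in ['top','scene']:
    c=cam(n); c['name']=n
    if n=='scene': save(c,'s13.png',(225,150,475,365),3.2)
    for t,g in P.items(): print(n,t,fit(c,t,g[:3],g[3]))
    print(fit(c,'square_tray',(441.5,211.5,.12)))
```

```text
top square_stamp None
top round_stamp None
top jug (array([5.694e+02, 3.535e+02, 1.850e-01]), np.float64(0.054))
top rolling_pin (array([641.3 ,  -6.3 ,   1.81]), np.float64(0.037))
None
scene square_stamp (array([4.443e+02, 2.132e+02, 7.600e-02]), np.float64(0.02))
scene round_stamp (array([4.002e+02, 3.597e+02, 2.010e-01]), np.float64(0.013))
scene jug (array([5.732e+02, 3.569e+02, 1.820e-01]), np.float64(0.031))
scene rolling_pin None
(array([4.416e+02, 2.114e+02, 1.170e-01]), np.float64(0.501))
```

View pics/s13.png

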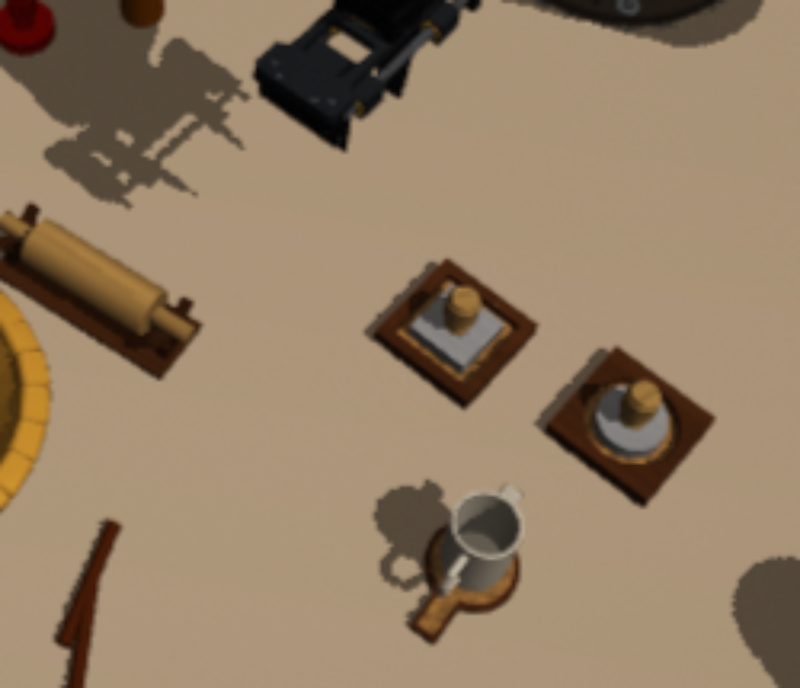

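The final view shows everything in place: the square stamp at (460,325), the round stamp at (632,415), the jug at (482,550) and the pin at (95,275), with the arm clear. I hand the job in.

```bash
python3 -c "
from h import *
print(env.job_done())"
```

```text
the job is handed in; nothing more can be done
None
```

All four pastry tools are back in their holders and released, and I handed the job in at about 28.5 s of the 102 s. The hand-in gave no verdict.

| Tool | Holder | Last check (fitted position against holder, mm) |
|---|---|---|
| Jug | Mat | Upright, handle over the tongue, about 1–3 mm from centre |
| Rolling pin | Cradle | Both handles in the notches, about 1–2 mm off and under 0.02 rad |
| Round stamp | Round tray | About 1–2 mm from centre |
| Square stamp | Square tray | About 3 mm from centre |

**Missing checks:** In the last round, the overhead camera's network did not report either stamp or the square tray. The scene camera's did not report the pin. The stamps' final positions therefore come from the scene camera alone, plus a wrist check for the round one. The pin's come from the overhead camera, and from the wrist and scene cameras just after I placed it.

**Disagreements:** Some fits of partly hidden holders were poor, so I went by their earlier clear measurements. The cameras disagreed with each other by 2–4 mm. All remaining offsets are well inside the limits.

The highest wrist force I read was about 7 N, and I left the purple and red look-alikes alone.

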